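Hold a sample tube over the code reader

ROBOT

A 6-joint arm with a two-finger parallel gripper is mounted at the origin on the work surface. World frame = base frame: x ahead of the robot, y to its left, z up, the work surface at z = 0. Lengths are in m, angles in rad, forces in N, time in s.
With the tool pointing down it reaches from about 0.375 to 0.975 m from the base axis. Payload 3.8 kg.
Tool frame: the origin (TCP) lies midway between the tips of the shut fingers; the grasp point (between the pads) lies 19 mm behind it; z points along the fingers, y is the line along which they close (so a half turn about z gives the same grasp; the last joint's range is limited). The gripper opens to 85 mm and grips with 20 to 120 N. Pads are 22 mm wide; open, the fingers measure 114 mm over their backs; the gripper's body (76 mm by 85 mm) begins 54 mm behind the grasp point. The pads swing forward as they close: fully open they stand 13 mm farther back than shut.
Start: joints at [1.078, 0.264, 1.604, -0, 1.274, -0.037], TCP at [0.297, 0.606, 0.193] pointing down, gripper open.
Joint ranges: [-2.63, 2.63], [-0.94, 2.18], [0.31, 2.57], [-1.31, 4.45], [0, 2.66], [-2.55, 2.55]. Speed limits (rad/s): [2.57, 2.57, 3.14, 3.14, 3.14, 3.14].

INTERFACE

Orientations are given as a rotation vector (axis times angle).
In Python, from workcell import read_state, vision, ticket gives the robot as it stands. The module is installed in compiled form; this text tells all that it offers.
- The arm moves only by the tool jog_arm, never from a script. Its arguments are lists of equal length, an entry for each row: "turn": the turn, a rotation vector about the tool's x, y, z in rad, a list of three; "delta_pos": the shift along the tool's x, y, z in m, a list of three; "gripper": the finger opening in m, from 0 to 0.0854. In form: {"turn": [[rx, ry, rz], ...], "delta_pos": [[dx, dy, dz], ...], "gripper": [gripper, ...]}. A call has 1 to 20 rows; each row shifts and turns the commanded pose from where the row before left it, along the tool's axes as they then stand; what a row does not reach is not made up. A row lasts 1/12 s, in which the tool goes at most 41.7 mm and 7.16 degrees, less where a joint would pass 70% of its speed; a pose out of reach is approached as far as the arm can. A call with a gripper value outside its range is refused whole. The fingers move at their own pace and stop on an object; "grip_force" is the grip in N (left out, the last holds). Time passes only in rows, so rows that do not move let the fingers close. It gives the time, the measured TCP pose, the force, the opening and the grip force at its end, in the units of the state.
- read_state(): the state, without advancing time (a new reading comes with each control period).
- vision.read_camera(name): name is "side" or "top" or "wrist"; returns the picture (480x640x3 uint8, red, green, blue); there is no depth.
- vision.calibration(name): a dict with "vfov" (degrees; the focal length in pixels is half the picture's height over the tangent of half this angle, whatever the lens; pixels are square), "cx", "cy" (the principal point, pixels), "R" (3x3) and "t" (3): a world point X has camera coordinates R X + t; the wrist camera has in their place "mount" (4x4, takes a point from camera to tool coordinates, whose origin is the TCP and whose axes are the flange's). Camera axes: x right, y down, z forward; pixel columns grow to the right and rows downward; lengths in m; the calibration is good to about 2 mm. A picture is of the moment at which its call begins: read the wrist's pose just before it. calibration takes no time and is no camera call.
- ticket.finish_job(): hands the job in; it is judged then, once.
The state is a dict: "time": time; "q": joint angles; "joint_vel": joint speeds; "joint_torque": joint torques, N m; "tool_pos": TCP position; "tcp_rot": TCP orientation; "wrist_force": force on the tool from outside, world axes, zero at the start; "torque": the same for the moment, N m; "width": opening from 0.0 (shut) to 1.0 (fully open); "grip_force": force on a finger pad.
Only numpy, scipy, OpenCV 4.12 (cv2) and the standard library are available. Lean on these libraries where they do the work, as an engineer would, in place of code of your own. Each camera call takes 0.05 s, during which the arm holds its last target. There are 200 camera calls.

TASK

The window of the code reader is blocked by an empty beaker: first lift the beaker off and stand it upright on the open bench, and let go of it. Then take the long tube out of the rack, carry it across over the top of the splash guard, and finish while still holding it in the gripper: upright, still and centred about one centimetre above the reader's window. The tube must never touch the reader; do not bump the guard, and leave everything else where it is.

Things in the scene. Friction and masses are not known exactly. Their poses are not given: they have to be found in the camera images.
- reader: Code reader, a grey box fixed to the bench, 130 (its x) x 100 (its y) x 50 mm high, with a round dark window in a 54 mm disc that stands 2 mm proud of its top. Origin: centre of its underside, on the bench; z up; turned about the vertical.
- window (a point): Centre of the reader's window on its upper face, 52 mm above the bench, 15 mm along the reader's +x from the reader's centre. The window is 26 mm across.
- beaker: Empty thin-walled white plastic beaker that stands upright on the reader's window at the start: loose, 60 g, 80 mm high, 52 mm across its rim and 42 mm across its foot, tapering evenly, wall 3 mm. Origin: centre of its underside; z up along its axis.
- guard: Splash guard, a white upright panel fixed on the bench between rack and reader: 340 mm long (its x), 6 mm thick (its y), 110 mm high, with two flat feet 50 mm wide and 6 mm high. Origin: middle of its lower edge, on the bench; z up.
- rack: White tube rack fixed on the bench, 190 (its x) x 60 (its y) x 55 mm high, with three holes (19 mm wide) in a row along its x, 60 mm apart, the middle one at the centre. Origin: centre of its underside; z up. The tubes stand in the holes with their feet 6 mm above the bench.
- long_tube: The long capped sample tube, loose, about 20 g, standing in one of the rack's holes: 110 mm long in all, body 16 mm in diameter with a rounded foot, and a red cap 18 mm in diameter that takes up the top 28 mm (82 to 110 mm from the foot). Origin: its lowest point, the foot; z along its axis towards the cap. In the rack it stands with about 1.5 mm of play to each side, its top 116 mm above the bench.
- short_tube_a: A short capped sample tube in another hole: 75 mm long, 16 mm in diameter, red cap 18 mm across and 18 mm long. Origin at its foot, z up. To be left alone; its top is 81 mm above the bench.
- short_tube_b: Another short tube, the same as short_tube_a, in the remaining hole.
- bottle: White bottle, 60 mm in diameter and 130 mm high, loose on the bench; to be left alone. Origin: centre of its underside.
- pot: Yellow open pot, 90 mm across the rim and 90 mm high, loose on the bench; to be left alone. Origin: centre of its underside.
- tip_box: Closed box, grey with a white lid, 87 (its x) x 122 (its y) x 50 mm high, loose on the bench; to be left alone. Origin: centre of its underside.

How it is judged:
By the outcome, as a careful person would: the job done as asked, in the order asked, and still so for the second after the job is handed in, while the arm keeps its last pose, push and grip.
It also fails if it takes over 64 s, if anything falls off the work surface, if the arm or the gripper's body presses on something with over 40 N, if the wrist force passes 120 N, or if a joint passes its speed limit or range.

## Working session

There is one attempt and no reset: what is moved stays moved. The work goes in short steps, Python scripts to look and compute and a tool call to move; the robot and the scene stay as the last step left them, time stands still between calls to the robot, and variables do not carry over. Pictures are saved under pics/ and viewed, at most 13 in all, crops included, and the job is handed in when it is done.

Besides the shell and the picture viewer there is one more tool, called after "Emit:" by a JSON object that holds its "api" and its "payload", one argument or row to a line. jog_arm: Moves the arm, as the interface text tells. Its arguments: {"type":"object","properties":{"turn":{"type":"array","items":{"type":"array","items":{"type":"number"}}},"delta_pos":{"type":"array","items":{"type":"array","items":{"type":"number"}}},"gripper":{"type":"array","items":{"type":"number"}},"grip_force":{"type":"number"}},"required":["turn","delta_pos","gripper"]}

```bash
mkdir -p pics; python3 - <<'E'
from workcell import read_state, vision
import cv2,numpy as np
s=read_state();print({k:np.round(v,3).tolist() for k,v in s.items()})
for n in ["top","side","wrist"]:
    c=vision.calibration(n);print(n,{k:np.round(v,4).tolist() for k,v in c.items()})
    im=vision.read_camera(n);np.save(f"pics/{n}0.npy",im);cv2.imwrite(f"pics/{n}0.png",im[:,:,::-1])
E
```

```text
{'time': 0.0, 'q': [1.078, 0.265, 1.605, 0.0, 1.274, -0.037], 'joint_vel': [0.0, 0.001, -0.001, 0.001, 0.002, -0.001], 'joint_torque': [-0.001, -51.51, -36.732, -0.0, 0.013, 0.0], 'tool_pos': [0.297, 0.605, 0.191], 'tcp_rot': [-0.71, -3.06, 0.003], 'wrist_force': [0.189, 0.355, -0.21], 'torque': [-0.018, -0.029, 0.048], 'grip_force': 0.0, 'width': 1.0}
top {'vfov': 49.0211, 'cx': 324.6041, 'cy': 246.0514, 'R': [[0.005, -0.9995, 0.0306], [-0.987, -0.0099, -0.1607], [0.1609, -0.0294, -0.9865]], 't': [-0.0228, 0.6387, 1.2085]}
side {'vfov': 57.4355, 'cx': 319.9188, 'cy': 234.9276, 'R': [[-0.8693, -0.4943, 0.0044], [-0.3216, 0.5587, -0.7644], [0.3755, -0.6659, -0.6447]], 't': [0.5277, 0.2519, 0.6198]}
wrist {'vfov': 59.8712, 'cx': 323.0506, 'cy': 234.3539, 'mount': [[0.0004, -0.9624, -0.2716, 0.0686], [1.0, 0.0003, 0.0003, 0.0004], [-0.0002, -0.2716, 0.9624, -0.1805], [0.0, 0.0, 0.0, 1.0]]}
```

View pics/top0.png

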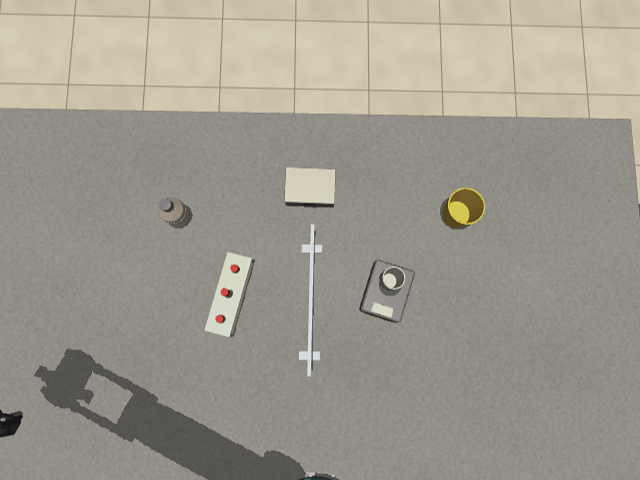

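View pics/side0.png

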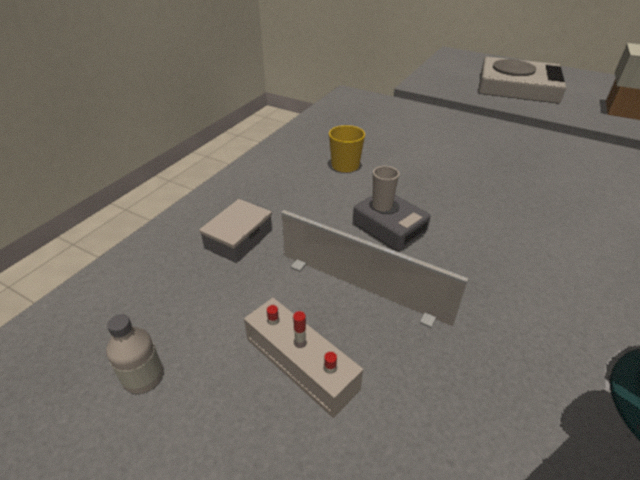

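The top view shows the long tube's cap in the middle rack hole at about (225,293), the guard from (313,225) to (309,375), the reader near (388,291) and the beaker rim near (393,278). The side view confirms that the middle tube, cap at (300,316), is the tall one, and that the beaker stands on the reader at (385,190).

```bash
cat > h.py <<'E'
import numpy as np,cv2
from workcell import read_state, vision
from scipy.spatial.transform import Rotation as Ro
def cam(n,s=None):
    c=vision.calibration(n);f=240/np.tan(np.radians(c["vfov"]/2))
    if n=="wrist":
        M=np.array(c["mount"]);T=np.eye(4);T[:3,:3]=Ro.from_rotvec(s["tcp_rot"]).as_matrix();T[:3,3]=s["tool_pos"]
        W=np.linalg.inv(T@M);R,t=W[:3,:3],W[:3,3]
    else: R,t=np.array(c["R"]),np.array(c["t"])
    return f,c["cx"],c["cy"],R,t
def onz(C,uv,z):
    f,cx,cy,R,t=C;o=-R.T@t;d=R.T@np.array([(uv[0]-cx)/f,(uv[1]-cy)/f,1]);return o+d*(z-o[2])/d[2]
def proj(C,X):
    f,cx,cy,R,t=C;p=R@np.array(X)+t;return np.array([f*p[0]/p[2]+cx,f*p[1]/p[2]+cy])
E
python3 - <<'E'
from h import *
C=cam("top");S=cam("side")
P=lambda m,C,uv,z:print(m,onz(C,uv,z).round(4)[:2])
for n,uv in dict(a=(234.5,268),long=(225,292.5),b=(219.5,319)).items(): P(n,C,uv,.116 if n=='long' else .081)
P("long side",S,(299.5,315),.116)
print("rack");[P("",C,u,.055) for u in [(228,253),(254,259),(232,336),(205,330)]]
print("reader");[P("",C,u,.05) for u in [(375,260),(414,271),(400,321),(361,312)]]
P("beaker rim",C,(393.5,278),.132);P("side rim",S,(385.5,174),.132)
print("guard");[P("",C,u,.11) for u in [(313,225),(309,375)]]
P("pot",C,(466,206),.09);P("box",C,(310,186),.05);P("bottle",C,(166,205),.13)
im=np.load("pics/top0.npy")
for k,(x,y,w,h) in dict(l=(345,245,90,95),r=(190,240,80,110)).items():
    cv2.imwrite(f"pics/{k}.png",cv2.resize(im[y:y+h,x:x+w,::-1],None,fx=5,fy=5,interpolation=cv2.INTER_CUBIC))
a=cv2.imread("pics/l.png");b=cv2.imread("pics/r.png")[:,:340];b=cv2.resize(im[240:345,195:265,::-1],None,fx=5,fy=5)
H=max(a.shape[0],b.shape[0]);o=np.zeros((H,800,3),np.uint8);o[:a.shape[0],:450]=a;o[:b.shape[0],450:]=b
cv2.imwrite("pics/crop1.png",o)
E
```

```text
a [0.5806 0.1909]
long [0.5214 0.2052]
b [0.4637 0.221 ]
long side [0.5227 0.2063]
rack
 [0.6194 0.2111]
 [0.6056 0.1493]
 [0.4255 0.1952]
 [0.4389 0.2578]
reader
 [ 0.6065 -0.139 ]
 [ 0.5808 -0.2324]
 [ 0.4622 -0.1966]
 [ 0.4826 -0.1046]
beaker rim [ 0.5552 -0.1695]
side rim [ 0.554  -0.1634]
guard
 [0.6781 0.0106]
 [0.3425 0.0165]
pot [ 0.7322 -0.3517]
box [0.7874 0.0183]
bottle [0.7162 0.3421]
```

View pics/crop1.png

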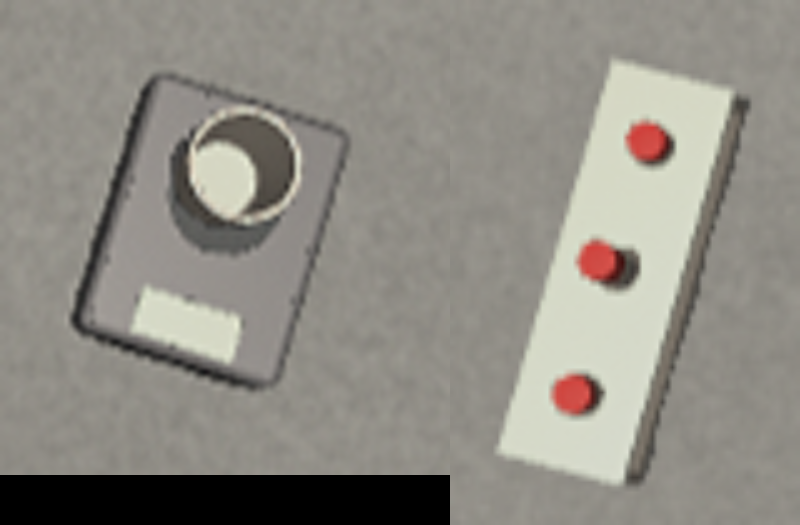

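The crop shows the beaker rim's centre at about (394,278), with the reader's corners and the rack holes where I expected them. The world estimates fit the given sizes. Beaker is near (0.555,-0.168), the tube near (0.522,0.205). Next I move to hover over the beaker, with the closing axis across the rack.

Emit:
{"api": "jog_arm", "payload": {
  "turn": [
    [0,0,-0.097],
    [0,0,-0.097],
    [0,0,0],
    [0,0,0],
    [0,0,0],
    [0,0,0],
    [0,0,0],
    [0,0,0],
    [0,0,0],
    [0,0,0],
    [0,0,0],
    [0,0,0],
    [0,0,0],
    [0,0,0],
    [0,0,0],
    [0,0,0],
    [0,0,0],
    [0,0,0],
    [0,0,0],
    [0,0,0]
  ],
  "delta_pos": [
    [0,0,-0.03],
    [0,0,-0.03],
    [-0.02,-0.03,0],
    [-0.02,-0.03,0],
    [-0.02,-0.03,0],
    [-0.02,-0.03,0],
    [-0.02,-0.03,0],
    [-0.02,-0.03,0],
    [-0.02,-0.03,0],
    [-0.02,-0.03,0],
    [-0.02,-0.03,0],
    [-0.02,-0.03,0],
    [-0.02,-0.03,0],
    [-0.02,-0.03,0],
    [-0.02,-0.03,0],
    [-0.02,-0.03,0],
    [-0.02,-0.03,0],
    [-0.02,-0.03,0],
    [-0.02,-0.03,0],
    [-0.02,-0.03,0]
  ],
  "gripper": [0.085,0.085,0.085,0.085,0.085,0.085,0.085,0.085,0.085,0.085,0.085,0.085,0.085,0.085,0.085,0.085,0.085,0.085,0.085,0.085],
  "grip_force": 20
}}

```text
time: 1.82
tool_pos: [0.5051, -0.0105, 0.2525]
tcp_rot: [-0.41, -3.115, -0.0]
wrist_force: [-0.2, -0.2, -0.3]
width: 0.996
grip_force: 0.0
```

Emit:
{"api": "jog_arm", "payload": {
  "turn": [
    [0,0,0],
    [0,0,0],
    [0,0,0],
    [0,0,0],
    [0,0,0],
    [0,0,0],
    [0,0,0]
  ],
  "delta_pos": [
    [-0.02,-0.03,0],
    [-0.02,-0.03,0],
    [-0.02,-0.03,0],
    [-0.02,-0.03,0],
    [-0.01,-0.02,0],
    [0,0,0],
    [0,0,0]
  ],
  "gripper": [0.085,0.085,0.085,0.085,0.085,0.085,0.085]
}}

```text
time: 2.4
tool_pos: [0.5555, -0.1682, 0.2519]
tcp_rot: [-0.414, -3.113, -0.001]
wrist_force: [-0.4, -0.0, 0.5]
width: 0.995
grip_force: 0.0
```

```bash
python3 - <<'E'
from h import *
s=read_state();im=vision.read_camera("wrist")
print(s["tool_pos"],Ro.from_rotvec(s["tcp_rot"]).as_matrix().round(4).tolist(),s["q"])
C=cam("wrist",s);print(proj(C,[.555,-.168,.132]),proj(C,[.555,-.168,.052]))
import json;json.dump([s["tool_pos"].tolist() if hasattr(s["tool_pos"],'tolist') else s["tool_pos"],list(map(float,s["tcp_rot"]))],open("w1.json","w"))
cv2.imwrite("pics/w1.png",im[:,:,::-1])
E
```

```text
[ 0.55546025 -0.16822761  0.25191829] [[-0.9653, 0.2613, -0.0014], [0.2613, 0.9653, 0.0008], [0.0015, 0.0004, -1.0]] [-3.37211517e-01  5.50421820e-02  1.73553495e+00  3.30637662e-04
  1.35258386e+00 -1.64374087e+00]
[322.49576247 212.70203848] [322.56531279 193.61916742]
```

View pics/w1.png

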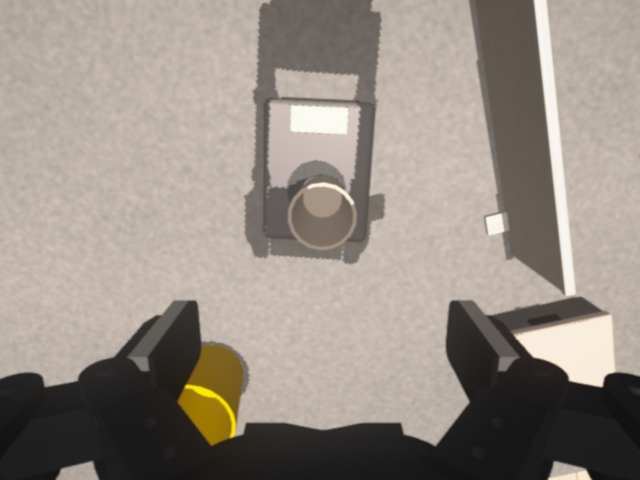

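The wrist view shows the beaker rim centred at (322,211), against a predicted (322,213), so the estimate holds to about 1 mm. I descend and grip.

Emit:
{"api": "jog_arm", "payload": {
  "turn": [
    [0,0,0],
    [0,0,0],
    [0,0,0],
    [0,0,0],
    [0,0,0],
    [0,0,0],
    [0,0,0],
    [0,0,0],
    [0,0,0],
    [0,0,0],
    [0,0,0],
    [0,0,0],
    [0,0,0],
    [0,0,0],
    [0,0,0],
    [0,0,0],
    [0,0,0]
  ],
  "delta_pos": [
    [0,0,0.03],
    [0,0,0.03],
    [0,0,0.03],
    [0,0,0.03],
    [0,0,0.026],
    [0,0,0.02],
    [0,0,0.006],
    [0,0,0],
    [0,0,0],
    [0,0,0],
    [0,0,0],
    [0,0,0],
    [0,0,0],
    [0,0,0],
    [0,0,0],
    [0,0,0],
    [0,0,0]
  ],
  "gripper": [0.085,0.085,0.085,0.085,0.085,0.085,0.085,0.085,0.07,0.06,0.054,0.05,0.046,0.042,0.04,0.04,0.04],
  "grip_force": 20
}}

```text
time: 3.87
tool_pos: [0.5576, -0.1679, 0.083]
tcp_rot: [0.41, 3.111, -0.001]
wrist_force: [0.3, -0.2, 5.2]
width: 0.58
grip_force: 20.4
```

Emit:
{"api": "jog_arm", "payload": {
  "turn": [
    [0,0,0],
    [0,0,0],
    [0,0,0],
    [0,0,0],
    [0,0,0],
    [0,0,0],
    [0,0,0],
    [0,0,0],
    [0,0,0],
    [0,0,0],
    [0,0,0],
    [0,0,0],
    [0,0,0],
    [0,0,0],
    [0,0,0]
  ],
  "delta_pos": [
    [0,0,-0.01],
    [0,0,-0.01],
    [0,0,-0.02],
    [0,0,-0.02],
    [0.003,-0.015,0],
    [0.005,-0.022,0],
    [0.005,-0.022,0],
    [0.005,-0.022,0],
    [0.005,-0.022,0],
    [0.005,-0.022,0],
    [0.005,-0.022,0],
    [0.005,-0.02,0],
    [0.002,-0.012,0],
    [0,0,0],
    [0,0,0]
  ],
  "gripper": [0.04,0.04,0.04,0.04,0.04,0.04,0.04,0.04,0.04,0.04,0.04,0.04,0.04,0.04,0.04]
}}

```text
time: 5.12
tool_pos: [0.4709, -0.3299, 0.1411]
tcp_rot: [0.412, 3.114, 0.001]
wrist_force: [-0.3, 1.4, -0.8]
width: 0.579
grip_force: 21.4
```

```bash
python3 - <<'E'
from h import *
im=vision.read_camera("side");cv2.imwrite("pics/s2.png",im[60:360,180:580,::-1])
s=read_state();print(s["time"],s["tool_pos"],s["width"],s["grip_force"],s["wrist_force"])
E
```

```text
5.1667 [ 0.47110109 -0.32934693  0.140947  ] 0.5768971093102704 21.352443910809598 [ 0.20992616 -0.01536099 -0.44260472]
```

View pics/s2.png

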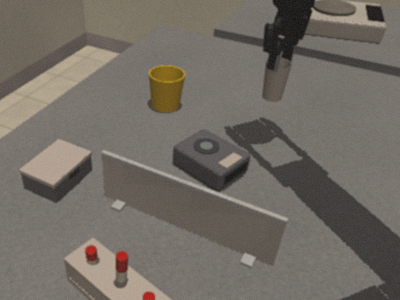

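The crop shows the beaker hanging upright in the gripper at (277,78), and the window is clear at (206,146). I lower it and let go.

Emit:
{"api": "jog_arm", "payload": {
  "turn": [
    [0,0,0],
    [0,0,0],
    [0,0,0],
    [0,0,0],
    [0,0,0],
    [0,0,0],
    [0,0,0],
    [0,0,0],
    [0,0,0]
  ],
  "delta_pos": [
    [0,0,0.02],
    [0,0,0.025],
    [0,0,0.025],
    [0,0,0.02],
    [0,0,0.01],
    [0,0,0.005],
    [0,0,0.003],
    [0,0,0],
    [0,0,0]
  ],
  "gripper": [0.04,0.04,0.04,0.04,0.04,0.04,0.04,0.04,0.04]
}}

```text
time: 5.92
tool_pos: [0.4719, -0.3303, 0.034]
tcp_rot: [0.409, 3.113, -0.002]
wrist_force: [-0.6, 0.6, -0.8]
width: 0.581
grip_force: 21.3
```

Emit:
{"api": "jog_arm", "payload": {
  "turn": [
    [0,0,0],
    [0,0,0],
    [0,0,0],
    [0,0,0]
  ],
  "delta_pos": [
    [0,0,0.0015],
    [0,0,0.001],
    [0,0,0],
    [0,0,0]
  ],
  "gripper": [0.04,0.04,0.04,0.04]
}}

```text
time: 6.25
tool_pos: [0.4715, -0.3304, 0.0311]
tcp_rot: [0.41, 3.113, -0.002]
wrist_force: [-0.3, -0.6, 2.6]
width: 0.579
grip_force: 21.6
```

Emit:
{"api": "jog_arm", "payload": {
  "turn": [
    [0,0,0],
    [0,0,0],
    [0,0,0],
    [0,0,0],
    [0,0,0],
    [0,0,0],
    [0,0,0],
    [0,0,0],
    [0,0,0],
    [0,0,0],
    [0,0,0],
    [0,0,0],
    [0,0,0],
    [0,0,0],
    [0,0,0]
  ],
  "delta_pos": [
    [0,0,0],
    [0,0,0],
    [0,0,0],
    [0,0,0],
    [0,0,0],
    [0,0,0],
    [0,0,-0.01],
    [0,0,-0.02],
    [0,0,-0.03],
    [0,0,-0.03],
    [0,0,-0.03],
    [0,0,-0.03],
    [0,0,-0.03],
    [0,0,-0.03],
    [0,0,-0.01]
  ],
  "gripper": [0.05,0.055,0.06,0.07,0.08,0.085,0.085,0.085,0.085,0.085,0.085,0.085,0.085,0.085,0.085]
}}

```text
time: 7.5
tool_pos: [0.4729, -0.3313, 0.257]
tcp_rot: [0.409, 3.107, -0.007]
wrist_force: [0.2, -0.1, 0.6]
width: 0.997
grip_force: 0.0
```

Emit:
{"api": "jog_arm", "payload": {
  "turn": [
    [0,0,0],
    [0,0,0],
    [0,0,0],
    [0,0,0],
    [0,0,0],
    [0,0,0],
    [0,0,0],
    [0,0,0],
    [0,0,0],
    [0,0,0],
    [0,0,0],
    [0,0,0],
    [0,0,0],
    [0,0,0],
    [0,0,0],
    [0,0,0],
    [0,0,0],
    [0,0,0],
    [0,0,0]
  ],
  "delta_pos": [
    [0.003,0.015,0],
    [0.006,0.035,0],
    [0.006,0.035,0],
    [0.006,0.035,0],
    [0.006,0.035,0],
    [0.006,0.035,0],
    [0.006,0.035,0],
    [0.006,0.035,0],
    [0.006,0.035,0],
    [0.006,0.035,0],
    [0.006,0.035,0],
    [0.006,0.035,0],
    [0.006,0.035,0],
    [0.006,0.035,0],
    [0.006,0.035,0],
    [0.006,0.02,0],
    [0.004,0.005,0],
    [0,0,0],
    [0,0,0]
  ],
  "gripper": [0.085,0.085,0.085,0.085,0.085,0.085,0.085,0.085,0.085,0.085,0.085,0.085,0.085,0.085,0.085,0.085,0.085,0.085,0.085]
}}

```text
time: 9.08
tool_pos: [0.5131, 0.2069, 0.2489]
tcp_rot: [-0.408, -3.113, 0.003]
wrist_force: [0.5, -1.0, -0.1]
width: 0.996
grip_force: 0.0
```

```bash
python3 - <<'E'
from h import *
s=read_state();im=vision.read_camera("wrist");top=vision.read_camera("top")
print(s["time"],s["tool_pos"],Ro.from_rotvec(s["tcp_rot"]).as_matrix().round(4).tolist())
C=cam("wrist",s)
hsv=cv2.cvtColor(im,cv2.COLOR_RGB2HSV);m=(((hsv[...,0]<8)|(hsv[...,0]>172))&(hsv[...,1]>150)&(hsv[...,2]>60)).astype(np.uint8)
n,l,st,c=cv2.connectedComponentsWithStats(m)
for i in range(1,n):
    if st[i,4]>60: print(st[i],c[i].round(1),onz(C,c[i],.116).round(4),onz(C,c[i],.081).round(4))
print("pred",proj(C,[.522,.2055,.116]),proj(C,[.522,.2055,.088]))
# top picture: beaker, reader, window
o=np.zeros((480,800,3),np.uint8);o[:,:640]=im[:,:,::-1];o[:300,400:]=0
o[:300,560:]=cv2.resize(top[240:365,340:440,::-1],(240,300))
cv2.imwrite("pics/w3.png",o);cv2.imwrite("pics/top3.png",top[:,:,::-1]);np.save("pics/top3.npy",top);np.save("pics/w3.npy",im)
E
```

```text
9.0833 [0.51308325 0.20687439 0.24894312] [[-0.9662, 0.2578, -0.0021], [0.2578, 0.9662, -0.0014], [0.0016, -0.0019, -1.0]]
[319 134  20  21 324] [328.5 143.8] [0.4663 0.2237 0.116 ] [0.4684 0.2235 0.081 ]
[315 205  21  26 426] [324.8 218.1] [0.52   0.2067 0.116 ] [0.5281 0.2046 0.081 ]
[322 266  18  22 307] [329.9 277.2] [0.5682 0.1981 0.116 ] [0.5817 0.1951 0.081 ]
pred [324.0376904  220.96996502] [324.0243582  212.98897738]
```

View pics/w3.png

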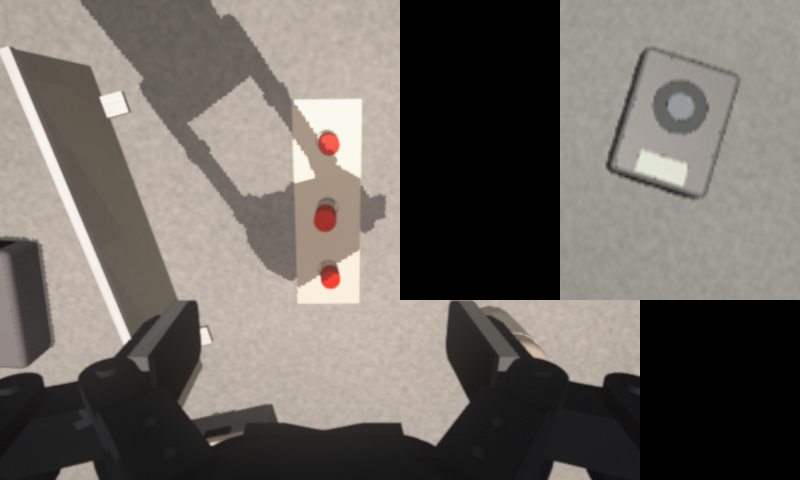

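The wrist view shows the long tube's cap top at about (325,220), which puts it at (0.522,0.206), between the short tubes at (329,144) and (330,277). The inset shows the window free at top pixel (390,284). I descend onto the cap, stopping to check before closing.

Emit:
{"api": "jog_arm", "payload": {
  "turn": [
    [0,0,0],
    [0,0,0],
    [0,0,0],
    [0,0,0],
    [0,0,0],
    [0,0,0],
    [0,0,0],
    [0,0,0],
    [0,0,0]
  ],
  "delta_pos": [
    [-0.009,0.001,0],
    [0,0,0.03],
    [0,0,0.03],
    [0,0,0.03],
    [0,0,0.03],
    [0,0,0.026],
    [0,0,0.02],
    [0,0,0],
    [0,0,0]
  ],
  "gripper": [0.085,0.085,0.085,0.085,0.085,0.085,0.085,0.085,0.085]
}}

```text
time: 9.93
tool_pos: [0.5228, 0.2045, 0.0831]
tcp_rot: [-0.412, -3.112, 0.002]
wrist_force: [0.1, -0.6, 0.3]
width: 0.999
grip_force: 0.0
```

```bash
python3 - <<'E'
from h import *
s=read_state();im=vision.read_camera("wrist")
print(s["time"],s["tool_pos"],s["tcp_rot"])
C=cam("wrist",s)
hsv=cv2.cvtColor(im,cv2.COLOR_RGB2HSV);m=(((hsv[...,0]<8)|(hsv[...,0]>172))&(hsv[...,1]>150)&(hsv[...,2]>40)).astype(np.uint8)
n,l,st,c=cv2.connectedComponentsWithStats(m)
for i in range(1,n):
    if st[i,4]>60: print(st[i],c[i].round(1))
for d in (-.009,0,.009):print("pred top",proj(C,np.array([.522,.206,.116])-d*np.array([-.966,.258,0])))
top=np.load("pics/top3.npy");T=cam("top")
print("window",onz(T,(390,284.2),.052))
g=cv2.cvtColor(top,cv2.COLOR_RGB2GRAY)[262:306,368:412]
m=(g<np.percentile(g[10:36,10:36],50)).astype(np.uint8)
n,l,st,c=cv2.connectedComponentsWithStats(m)
for i in range(1,n):
    if st[i,4]>20: print(st[i],c[i]+[368,262],onz(T,c[i]+[368,262],.052))
E
```

```text
9.9333 [0.5227924  0.20446568 0.08312866] [-4.12287911e-01 -3.11193724e+00  2.25487572e-03]
[ 314  124   39   41 1221] [332.8 143.8]
[ 304  258   44   60 2111] [326.1 288.3]
[ 320  353   33   45 1203] [334.9 375.4]
pred top [325.02798716 276.52449368]
pred top [325.04575611 298.41762055]
pred top [325.0629955  319.65826908]
window [ 0.54856425 -0.17391278  0.052     ]
[ 0  0  9 27 89] [371.20224719 273.51685393] [ 0.57368958 -0.12934799  0.052     ]
[15  0 29 10 63] [398.19047619 266.15873016] [ 0.59190307 -0.19422156  0.052     ]
[ 10  11  24  23 335] [389.55223881 284.22089552] [ 0.54850624 -0.17284375  0.052     ]
[35 17  9 27 55] [407.72727273 293.21818182] [ 0.52747199 -0.21581316  0.052     ]
```

The cap is within 1 mm of where I predicted it, and the window's ring gives (0.5485,-0.173). I close on the cap.

Emit:
{"api": "jog_arm", "payload": {
  "turn": [
    [0,0,0],
    [0,0,0],
    [0,0,0],
    [0,0,0],
    [0,0,0],
    [0,0,0],
    [0,0,0],
    [0,0,0],
    [0,0,0],
    [0,0,0],
    [0,0,0],
    [0,0,0],
    [0,0,0],
    [0,0,0]
  ],
  "delta_pos": [
    [0,0,0],
    [0,0,0],
    [0,0,0],
    [0,0,0],
    [0,0,0],
    [0,0,0],
    [0,0,0],
    [0,0,0],
    [0,0,0],
    [0,0,0],
    [0,0,0],
    [0,0,0],
    [0,0,0],
    [0,0,0]
  ],
  "gripper": [0.07,0.06,0.05,0.04,0.03,0.025,0.02,0.015,0.01,0.01,0.01,0.01,0.01,0.01],
  "grip_force": 30
}}

```text
time: 11.15
tool_pos: [0.5232, 0.2059, 0.0841]
tcp_rot: [-0.41, -3.115, 0.0]
wrist_force: [0.3, -0.7, -0.4]
width: 0.117
grip_force: 0.0
```

```bash
python3 - <<'E'
from h import *
im=vision.read_camera("wrist");sd=vision.read_camera("side")
o=np.zeros((480,800,3),np.uint8);o[:,:400]=im[:,120:520,::-1]
o[:400,400:]=cv2.resize(sd[270:410,230:370,::-1],(400,400))
cv2.imwrite("pics/w4.png",o)
s=read_state();print(s["width"],s["grip_force"],s["tool_pos"])
E
```

```text
0.12056688504901525 0.0 [0.52323825 0.20587886 0.08414051]
```

View pics/w4.png

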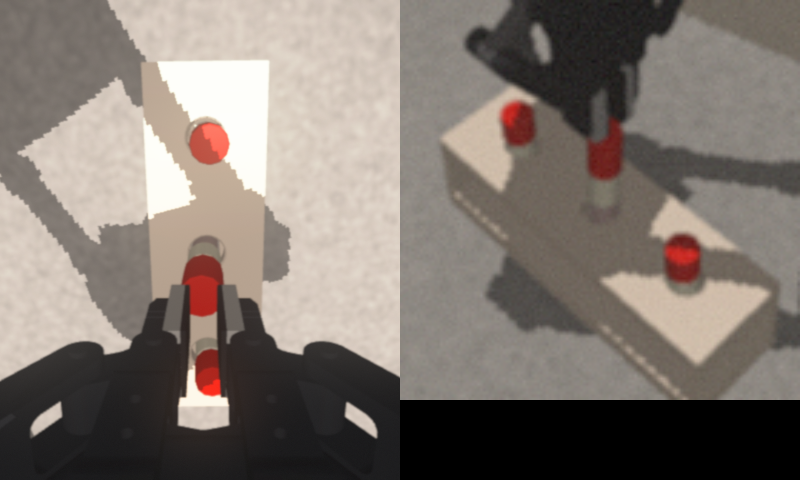

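The picture shows the pads shut just above and behind the cap's top, with tips near row 287. From the gap between them, the real tips stand about 35 mm higher than the stated TCP, which agrees with the beaker having been held by its rim. The tube hasn't moved, so I open, go lower and try again.

Emit:
{"api": "jog_arm", "payload": {
  "turn": [
    [0,0,0],
    [0,0,0],
    [0,0,0],
    [0,0,0],
    [0,0,0],
    [0,0,0],
    [0,0,0],
    [0,0,0],
    [0,0,0],
    [0,0,0],
    [0,0,0],
    [0,0,0],
    [0,0,0]
  ],
  "delta_pos": [
    [0,0,0],
    [0,0,0],
    [0,0,0],
    [0,0,0],
    [0,0,0],
    [0,0,0],
    [0,0,0],
    [0,0,0],
    [0,0,0.008],
    [0,0,0.008],
    [0,0,0.008],
    [0,0,0],
    [0,0,0]
  ],
  "gripper": [0.03,0.05,0.07,0.085,0.085,0.085,0.085,0.085,0.085,0.085,0.085,0.085,0.085]
}}

```text
time: 12.33
tool_pos: [0.5221, 0.2055, 0.0587]
tcp_rot: [-0.41, -3.112, 0.002]
wrist_force: [0.7, 0.4, 0.4]
width: 0.995
grip_force: 0.0
```

```bash
python3 - <<'E'
from h import *
s=read_state();im=vision.read_camera("wrist");sd=vision.read_camera("side")
print(s["time"],s["tool_pos"],s["tcp_rot"],s["wrist_force"],s["width"])
C=cam("wrist",s);im=im.copy()
R=Ro.from_rotvec(s["tcp_rot"]).as_matrix()
for z in (0,-.019,-.035,-.054):
    p=proj(C,np.array(s["tool_pos"])+R@[0,0,z]).astype(int);cv2.circle(im,tuple(map(int,p)),3,(0,255,0),-1)
o=np.zeros((480,800,3),np.uint8);o[:,:400]=im[:,120:520,::-1]
o[:400,400:]=cv2.resize(sd[250:410,220:380,::-1],(400,400))
cv2.imwrite("pics/w5.png",o)
E
```

```text
12.3333 [0.52206863 0.20551226 0.05869419] [-4.09646983e-01 -3.11224451e+00  2.03529770e-03] [0.7294283  0.43051207 0.43300528] 0.9949686823022451
```

View pics/w5.png

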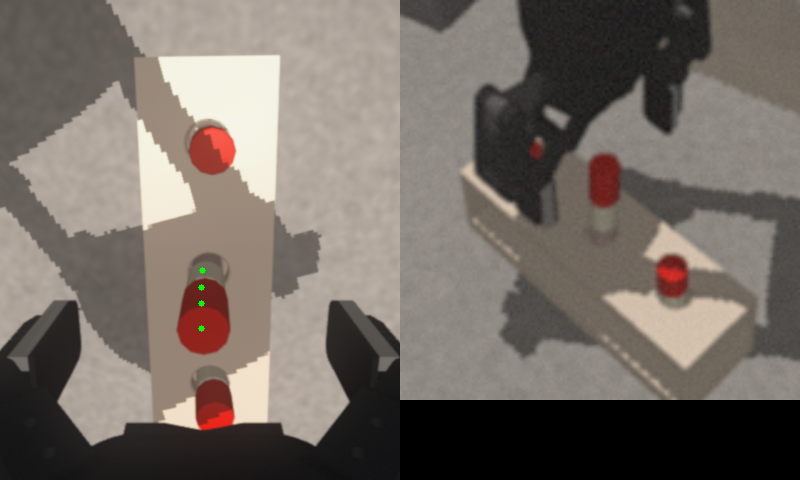

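The view shows the open tips at about (665,130) and (545,222), level with the upper part of the cap. That confirms the tip offset: about 48 mm open, about 36 mm shut. The cap lies centred between them, so I go 5 mm lower and close.

Emit:
{"api": "jog_arm", "payload": {
  "turn": [
    [0,0,0],
    [0,0,0],
    [0,0,0],
    [0,0,0],
    [0,0,0],
    [0,0,0],
    [0,0,0],
    [0,0,0],
    [0,0,0],
    [0,0,0],
    [0,0,0],
    [0,0,0],
    [0,0,0],
    [0,0,0],
    [0,0,0]
  ],
  "delta_pos": [
    [0,0,0.005],
    [0,0,0],
    [0,0,0],
    [0,0,0],
    [0,0,0],
    [0,0,0],
    [0,0,0],
    [0,0,0],
    [0,0,0],
    [0,0,0],
    [0,0,0],
    [0,0,0],
    [0,0,0],
    [0,0,0],
    [0,0,0]
  ],
  "gripper": [0.085,0.07,0.06,0.05,0.04,0.03,0.025,0.02,0.015,0.01,0.01,0.01,0.01,0.01,0.01],
  "grip_force": 30
}}

```text
time: 13.68
tool_pos: [0.5234, 0.206, 0.0553]
tcp_rot: [0.41, 3.114, 0.0]
wrist_force: [0.6, -0.2, 1.2]
width: 0.197
grip_force: 29.3
```

Emit:
{"api": "jog_arm", "payload": {
  "turn": [
    [0,0,0],
    [0,0,0],
    [0,0,0],
    [0,0,0],
    [0,0,0],
    [0,0,0],
    [0,0,0],
    [0,0,0],
    [0,0,0],
    [0,0,0]
  ],
  "delta_pos": [
    [0,0,-0.005],
    [0,0,-0.01],
    [0,0,-0.02],
    [0,0,-0.025],
    [0,0,-0.025],
    [0,0,-0.025],
    [0,0,-0.025],
    [0,0,-0.02],
    [0,0,-0.01],
    [0,0,0]
  ],
  "gripper": [0.01,0.01,0.01,0.01,0.01,0.01,0.01,0.01,0.01,0.01]
}}

```text
time: 14.52
tool_pos: [0.5251, 0.2065, 0.2241]
tcp_rot: [0.409, 3.109, 0.004]
wrist_force: [1.3, -0.8, -0.7]
width: 0.198
grip_force: 29.4
```

```bash
python3 - <<'E'
from h import *
s=read_state();im=vision.read_camera("wrist");sd=vision.read_camera("side")
print(s["time"],s["tool_pos"],s["tcp_rot"],s["wrist_force"],s["width"],s["grip_force"])
o=np.zeros((480,800,3),np.uint8);o[:,:400]=im[:,120:520,::-1]
o[:480,400:]=cv2.resize(sd[140:380,200:400,::-1],(400,480))
cv2.imwrite("pics/w6.png",o)
E
```

```text
14.5167 [0.52508258 0.20650787 0.2241483 ] [0.40935649 3.10926443 0.00416099] [ 1.29566226 -0.80922253 -0.73811839] 0.19810739927908824 29.412836730480194
```

View pics/w6.png

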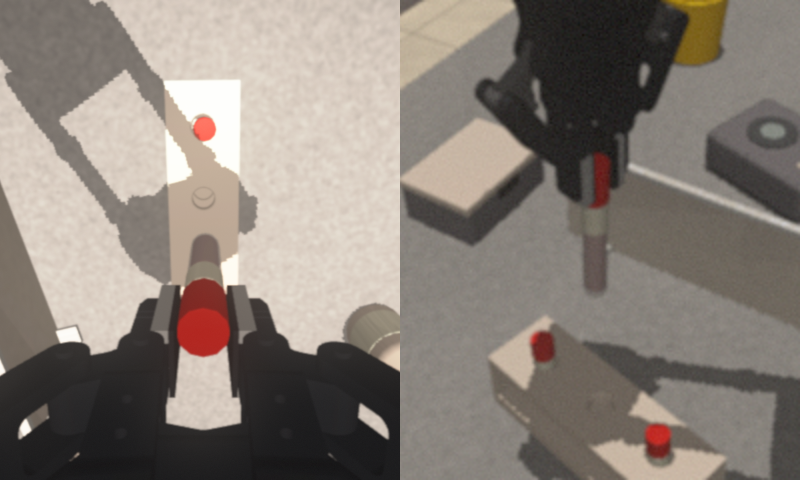

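The tube is out of the rack and held upright, with its cap top at (204,332) between the pads and its foot at about z = 0.175 m. The other two tubes stay in place. I carry it across above the guard.

Emit:
{"api": "jog_arm", "payload": {
  "turn": [
    [0,0,0],
    [0,0,0],
    [0,0,0],
    [0,0,0],
    [0,0,0],
    [0,0,0],
    [0,0,0],
    [0,0,0],
    [0,0,0],
    [0,0,0],
    [0,0,0],
    [0,0,0],
    [0,0,0],
    [0,0,0],
    [0,0,0],
    [0,0,0],
    [0,0,0],
    [0,0,0],
    [0,0,0],
    [0,0,0]
  ],
  "delta_pos": [
    [-0.004,-0.012,0],
    [-0.008,-0.024,0],
    [-0.008,-0.024,0],
    [-0.008,-0.024,0],
    [-0.008,-0.024,0],
    [-0.008,-0.024,0],
    [-0.008,-0.024,0],
    [-0.008,-0.024,0],
    [-0.008,-0.024,0],
    [-0.008,-0.024,0],
    [-0.008,-0.024,0],
    [-0.008,-0.024,0],
    [-0.008,-0.024,0],
    [-0.008,-0.024,0],
    [-0.008,-0.024,0],
    [-0.004,-0.012,0],
    [0,0,0],
    [0,0,0],
    [0,0,0],
    [0,0,0]
  ],
  "gripper": [0.01,0.01,0.01,0.01,0.01,0.01,0.01,0.01,0.01,0.01,0.01,0.01,0.01,0.01,0.01,0.01,0.01,0.01,0.01,0.01]
}}

```text
time: 16.28
tool_pos: [0.5457, -0.1717, 0.2197]
tcp_rot: [-0.408, -3.114, -0.001]
wrist_force: [-0.1, -0.7, -0.9]
width: 0.197
grip_force: 29.4
```

```bash
python3 - <<'E'
from h import *
s=read_state();im=vision.read_camera("wrist");sd=vision.read_camera("side");tp=vision.read_camera("top")
np.savez("pics/k7.npz",im=im,sd=sd,tp=tp,p=s["tool_pos"],r=s["tcp_rot"])
print(s["time"],s["tool_pos"],Ro.from_rotvec(s["tcp_rot"]).as_matrix().round(4).tolist())
C=cam("wrist",s);S=cam("side")
for z in (.052,): print("window pred wrist",proj(C,[.5485,-.173,z]),"side",proj(S,[.5485,-.173,z]))
p=s["tool_pos"];f=p[2]-.0493
print("tube pred wrist top",proj(C,[p[0],p[1],f+.11]),"foot",proj(C,[p[0],p[1],f]),"side top/foot",proj(S,[p[0],p[1],f+.11]),proj(S,[p[0],p[1],f+.004]))
o=np.zeros((480,800,3),np.uint8);o[:,:400]=im[:,120:520,::-1]
u,v=240,60;o[:,400:]=cv2.resize(sd[80:272,305:465,::-1],(400,480))
cv2.imwrite("pics/w7.png",o)
E
```

```text
16.2833 [ 0.54566154 -0.17174157  0.21972602] [[-0.9662, 0.2578, -0.0008], [0.2578, 0.9662, 0.0007], [0.001, 0.0005, -1.0]]
window pred wrist [321.845585   204.32791201] side [385.86652845 205.53747966]
tube pred wrist top [321.74471812 338.14819863] foot [322.22070042 240.53849703] side top/foot [400.48321885  99.81667725] [393.57703651 153.92597682]
```

View pics/w7.png

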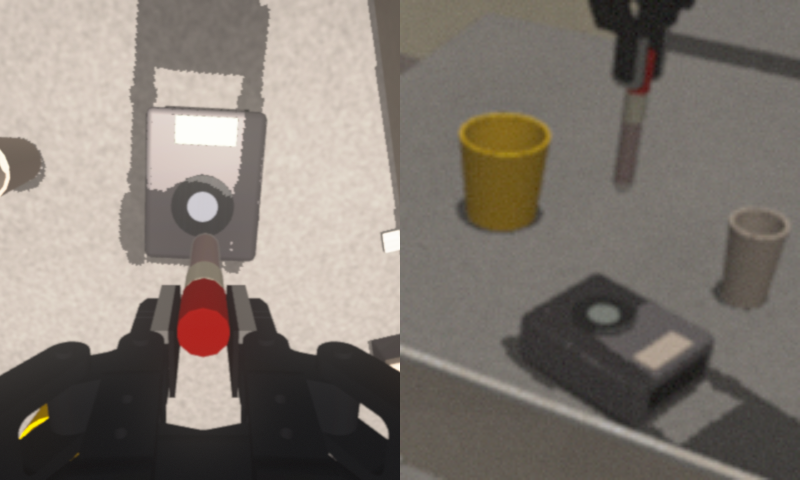

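The wrist half shows the window at about (322.5,206.5) in full-picture pixels, and the tube's foot at about (325,236) with its cap top at (324,332). The side half shows the window at (386,205.6) and the foot at (394.6,155). The beaker stands on the bench. I refine the tube's offset from the window numerically.

```bash
python3 - <<'E'
from h import *
d=np.load("pics/k7.npz");s=dict(tool_pos=d["p"],tcp_rot=d["r"]);C=cam("wrist",s);S=cam("side");T=cam("top")
im=d["im"];R=Ro.from_rotvec(d["r"]).as_matrix()
def win(img,C,uv,h,thr):
    x,y=uv;g=cv2.cvtColor(img,cv2.COLOR_RGB2GRAY)[y-h:y+h,x-h:x+h]
    n,l,st,c=cv2.connectedComponentsWithStats((g>thr).astype(np.uint8));i=l[h,h]
    cc=c[i]+[x-h,y-h];w=onz(C,cc,.052);print("win",st[i],cc.round(2),w.round(4),"tool",(R.T@(w-d["p"])).round(4))
g=cv2.cvtColor(im,cv2.COLOR_RGB2GRAY)
print(g[206,300:345])
win(im,C,(322,206),24,(int(g[206,322])+int(g[206,303]))//2)
gs=cv2.cvtColor(d["sd"],cv2.COLOR_RGB2GRAY);print(gs[206,370:402])
win(d["sd"],S,(386,206),10,(int(gs[206,386])+int(gs[206,378]))//2)
for r in (226,230,234,238,242,246,250,256): print(r,g[r,305:345].tolist())
print("side");[print(r,gs[r,384:405].tolist()) for r in (140,146,150,153,155,157)]
E
```

```text
[ 79  79  79  80  80  85 112 161 195 204 205 205 205 206 205 206 206 205
 204 204 205 206 205 205 206 206 205 206 205 206 206 206 206 206 206 206
 198 167 114  85  81  81  81  81  81]
win [  9  10  31  30 729] [322.02 206.33] [ 0.5502 -0.1733  0.052 ] tool [-0.005  -0.0004  0.1677]
[ 47  63  51  52  42  43  43  42  38  60  82 114 118 123 120 119 122 117
 118 121 121 116  94  57  42  44  42  38  55  71  82  93]
win [ 4  6 13  8 81] [386.06 205.22] [ 0.5486 -0.1742  0.052 ] tool [-0.0036 -0.0017  0.1677]
226 [78, 77, 77, 76, 76, 76, 77, 76, 76, 77, 77, 75, 75, 75, 76, 76, 75, 76, 76, 76, 76, 77, 76, 76, 77, 77, 78, 77, 77, 77, 77, 77, 76, 76, 78, 78, 78, 77, 79, 80]
230 [77, 76, 75, 76, 75, 76, 76, 76, 76, 77, 76, 76, 75, 76, 76, 75, 75, 75, 76, 77, 77, 76, 76, 75, 76, 77, 77, 77, 76, 77, 76, 76, 77, 77, 78, 80, 86, 93, 97, 100]
234 [99, 100, 97, 94, 89, 85, 81, 77, 78, 77, 76, 78, 82, 89, 96, 100, 102, 104, 105, 106, 107, 107, 105, 105, 106, 104, 98, 90, 85, 85, 90, 93, 97, 99, 100, 100, 101, 101, 100, 101]
238 [100, 99, 100, 100, 101, 100, 99, 100, 102, 105, 104, 101, 98, 97, 98, 99,
[... 820 characters left out ...]
2, 101, 101, 102, 101, 101, 101, 100, 99, 101, 106, 108, 105, 98, 97, 97, 98]
side
140 [118, 115, 113, 115, 112, 118, 114, 98, 81, 70, 77, 76, 77, 85, 75, 87, 97, 116, 123, 123, 113]
146 [116, 115, 119, 112, 114, 111, 99, 80, 69, 74, 81, 82, 80, 71, 79, 96, 111, 119, 115, 114, 119]
150 [117, 116, 117, 115, 115, 110, 94, 74, 67, 76, 76, 80, 77, 71, 91, 109, 118, 118, 121, 119, 117]
153 [117, 116, 116, 116, 122, 116, 96, 87, 86, 84, 87, 86, 86, 89, 105, 111, 119, 117, 123, 119, 120]
155 [116, 120, 114, 120, 119, 116, 114, 98, 92, 94, 92, 97, 101, 109, 116, 120, 121, 115, 116, 119, 119]
157 [116, 118, 115, 115, 120, 120, 120, 114, 108, 110, 109, 113, 116, 119, 117, 114, 119, 114, 110, 122, 115]
```

Relative to the window, the wrist camera puts the tube about (+4.4,+2.2) mm off in tool x,y. The side camera agrees, with an x−y offset of 2.4 mm. I correct that and lower to about 18 mm above the window for a near check.

Emit:
{"api": "jog_arm", "payload": {
  "turn": [
    [0,0,0],
    [0,0,0],
    [0,0,0],
    [0,0,0],
    [0,0,0],
    [0,0,0],
    [0,0,0],
    [0,0,0],
    [0,0,0],
    [0,0,0]
  ],
  "delta_pos": [
    [-0.004,-0.002,0],
    [0,0,0.01],
    [0,0,0.02],
    [0,0,0.02],
    [0,0,0.02],
    [0,0,0.015],
    [0,0,0.01],
    [0,0,0.005],
    [0,0,0],
    [0,0,0]
  ],
  "gripper": [0.01,0.01,0.01,0.01,0.01,0.01,0.01,0.01,0.01,0.01]
}}

```text
time: 17.27
tool_pos: [0.5497, -0.1759, 0.1205]
tcp_rot: [0.41, 3.114, -0.0]
wrist_force: [0.6, 0.2, -1.1]
width: 0.197
grip_force: 29.4
```

```bash
cat > m.py <<'E'
from h import *
s=read_state();im=vision.read_camera("wrist");sd=vision.read_camera("side")
np.savez("pics/k8.npz",im=im,sd=sd,p=s["tool_pos"],r=s["tcp_rot"])
print(s["time"],s["tool_pos"],Ro.from_rotvec(s["tcp_rot"]).as_matrix().round(4).tolist())
C=cam("wrist",s);S=cam("side");R=Ro.from_rotvec(s["tcp_rot"]).as_matrix();p=s["tool_pos"]
w=np.array([.5495,-.1735,.052]);L=lambda z:p+R@[0,0,z]
print("win pred",proj(C,w),proj(S,w))
print("tube axis pred wrist",[(z,proj(C,L(z)).round(1).tolist()) for z in (-.0607,-.03,0,.03,.0493)])
print("side",[(z,proj(S,L(z)).round(1).tolist()) for z in (-.03,0,.03,.0493)])
g=cv2.cvtColor(im,cv2.COLOR_RGB2GRAY);hsv=cv2.cvtColor(im,cv2.COLOR_RGB2HSV)
red=((hsv[...,0]<8)|(hsv[...,0]>172))&(hsv[...,1]>150)&(hsv[...,2]>40)
for r in range(270,360,8):
    k=np.flatnonzero(red[r,270:380]); print(r,"red",k.min()+270 if len(k) else None,k.max()+270 if len(k) else None)
for r in range(160,270,10): print(r,g[r,290:358:2].tolist())
o=np.zeros((480,800,3),np.uint8);o[:,:400]=cv2.resize(im[150:390,225:425,::-1],(400,480),interpolation=cv2.INTER_CUBIC);o[:,400:]=cv2.resize(sd[120:240,340:440,::-1],(400,480),interpolation=cv2.INTER_CUBIC)
cv2.imwrite("pics/w8.png",o)
E
python3 m.py
```

```text
17.2667 [ 0.54967347 -0.1759448   0.12049388] [[-0.9659, 0.2588, 0.0004], [0.2588, 0.9659, -0.0002], [-0.0004, -0.0001, -1.0]]
win pred [326.06755756 230.31611379] [385.51503146 205.27052628]
tube axis pred wrist [(-0.0607, [321.7, 338.3]), (-0.03, [321.9, 298.3]), (0, [322.1, 271.0]), (0.03, [322.2, 250.9]), (0.0493, [322.3, 240.5])]
side [(-0.03, [391.1, 163.4]), (0, [389.4, 176.6]), (0.03, [387.8, 189.2]), (0.0493, [386.8, 197.1])]
270 red None None
278 red None None
286 red 307 339
294 red 303 345
302 red 300 346
310 red 299 347
318 red 298 348
326 red 297 349
334 red 297 349
342 red 298 347
350 red 307 339
358 red None None
160 [213, 213, 214, 214, 214, 214, 215, 215, 215, 215, 216, 216, 216, 216, 216, 217, 217, 217, 217, 217, 216, 216, 217, 218, 217, 217, 217, 217, 217, 217, 217, 217, 217, 218]
170 [210, 211, 211, 211, 211, 212, 211, 212, 212, 213, 212, 213, 212, 212, 212, 213, 213, 214, 214, 214, 214, 214, 215, 214, 214, 215, 215, 215, 215, 215, 215, 215, 215, 215]
180 [208, 208, 208, 209, 208, 209, 209, 209, 209, 209, 210, 210, 210, 210, 210, 210, 211, 211, 211, 211, 212, 212
[... 632 characters left out ...]
 213, 213, 213, 214, 214, 214, 209, 153, 87, 83, 82, 82, 82, 82]
230 [79, 80, 81, 80, 80, 79, 81, 85, 167, 212, 213, 214, 213, 213, 213, 212, 212, 213, 213, 212, 213, 213, 213, 212, 213, 214, 214, 214, 207, 132, 81, 80, 80, 80]
240 [77, 78, 79, 78, 77, 78, 79, 79, 88, 171, 212, 196, 142, 102, 101, 103, 104, 105, 105, 106, 106, 105, 112, 158, 202, 213, 213, 206, 135, 79, 77, 79, 79, 79]
250 [78, 77, 77, 78, 76, 77, 78, 76, 76, 76, 92, 100, 98, 101, 102, 102, 104, 104, 105, 105, 105, 105, 103, 103, 106, 88, 78, 77, 77, 76, 78, 77, 76, 78]
260 [103, 102, 101, 90, 76, 75, 77, 75, 75, 83, 100, 98, 100, 102, 103, 107, 109, 110, 109, 108, 105, 105, 104, 102, 104, 98, 79, 76, 75, 74, 76, 76, 76, 82]
```

View pics/w8.png

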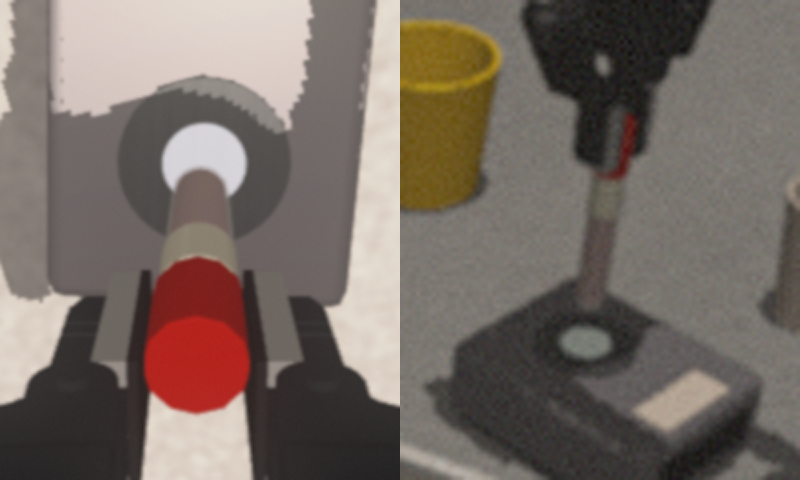

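The near view shows the window's centre at about (327,231), with the foot just in front of it on column 325. In the side half the window is at (386.3,205.8), with the foot just above it. I now compare each camera's tube axis with a vertical line above the window as that same camera sees it, so that calibration errors cancel.

```bash
cat > n.py <<'E'
from h import *
d=np.load("pics/k8.npz");s=dict(tool_pos=d["p"],tcp_rot=d["r"]);C=cam("wrist",s);S=cam("side");p=d["p"];R=Ro.from_rotvec(d["r"]).as_matrix()
gs=cv2.cvtColor(d["sd"],cv2.COLOR_RGB2GRAY)
g=gs[195:216,372:402];n,l,st,c=cv2.connectedComponentsWithStats((g>82).astype(np.uint8));i=l[10,14];ws=c[i]+[372,195];print(st[i],ws)
W=onz(S,ws,.052);ww=onz(C,(327,231),.052);print("win side",W,"wrist",ww)
foot=p[2]-.0493
for z in (foot+.012,foot+.03,foot+.05,foot+.065):
    q=proj(S,[*W[:2],z]);print("side z",round(z-foot,3),"line over window",q.round(2),gs[int(round(q[1])),376:402].tolist())
    q=proj(C,[*ww[:2],z]);print("   wrist",q.round(2))
# sphere silhouette of foot if centred over window (wrist)
c0=np.array([*ww[:2],foot+.008]);v=Ro.random(400,random_state=1).as_matrix()[:,:,0]*.008
P=np.array([proj(C,c0+k) for k in v]);print("foot silhouette rows",P[:,1].min(),P[:,1].max(),"cols",P[:,0].min(),P[:,0].max())
k=P[np.abs(P[:,1]-240)<1];print("chord at 240",k[:,0].min(),k[:,0].max())
e=.001;print("px per mm tool x,y at foot: side",[(proj(S,c0+R[:,j]*e)-proj(S,c0)).round(2) for j in(0,1)],"wrist",[(proj(C,c0+R[:,j]*e)-proj(C,c0)).round(2) for j in(0,1)])
gw=cv2.cvtColor(d["im"],cv2.COLOR_RGB2GRAY);print(gw[222:250,325].tolist())
for r in (236,240,244):print(r,gw[r,306:344].tolist())
E
python3 n.py
```

```text
[ 8  7 13  8 79] [385.96202532 205.16455696]
win side [ 0.54884246 -0.17430701  0.052     ] wrist [ 0.55007339 -0.17305476  0.052     ]
side z 0.012 line over window [387.52 192.73] [80, 63, 58, 54, 53, 55, 56, 58, 65, 74, 76, 80, 71, 81, 77, 74, 85, 103, 110, 116, 118, 119, 115, 116, 119, 120]
   wrist [327.52 246.07]
side z 0.03 line over window [388.46 185.3 ] [119, 119, 123, 117, 124, 120, 121, 121, 104, 89, 71, 76, 79, 79, 79, 80, 90, 105, 121, 116, 117, 121, 114, 121, 119, 111]
   wrist [327.88 256.71]
side z 0.05 line over window [389.53 176.81] [119, 120, 117, 116, 120, 116, 118, 121, 122, 112, 93, 75, 74, 74, 86, 79, 79, 91, 109, 117, 122, 120, 119, 123, 120, 121]
   wrist [328.37 270.8 ]
side z 0.065 line over window [390.35 170.27] [116, 122, 120, 121, 124, 120, 123, 125, 118, 122, 105, 90, 88, 96, 102, 102, 102, 100, 95, 98, 111, 120, 122, 118, 122, 119]
   wrist [328.8  283.38]
foot silhouette rows 229.60047146120743 258.3052340474268 cols 313.1412952252507 341.83057588997247
chord at 240 313.42890045062154 341.06535008611354
px per mm tool x,y at foot: side [array([0.39, 0.2 ]), array([-0.3,  0.2])] wrist [array([ 0.01, -1.72]), array([1.8, 0. ])]
[213, 213, 214, 214, 214, 213, 213, 213, 213, 212, 205, 182, 152, 118, 106, 105, 106, 106, 106, 105, 105, 105, 105, 105, 105, 104, 105, 105]
236 [144, 188, 208, 211, 212, 213, 212, 212, 209, 201, 184, 166, 149, 132, 119, 110, 107, 106, 106, 106, 106, 107, 108, 116, 127, 143, 161, 181, 198, 207, 212, 212, 214, 214, 213, 214, 214, 214]
240 [88, 124, 171, 202, 212, 209, 196, 171, 142, 114, 102, 100, 101, 102, 103, 104, 104, 105, 105, 106, 105, 105, 106, 106, 106, 105, 105, 106, 112, 130, 158, 185, 202, 211, 213, 213, 213, 212]
244 [77, 77, 81, 102, 138, 159, 147, 119, 101, 98, 100, 101, 102, 102, 104, 103, 104, 104, 105, 105, 106, 105, 105, 105, 105, 106, 105, 105, 104, 104, 113, 144, 179, 200, 210, 207, 190, 155]
```

```bash
cat > t.py <<'E'
from h import *
d=np.load("pics/k8.npz");S=cam("side");p=d["p"];g=cv2.GaussianBlur(cv2.cvtColor(d["sd"],cv2.COLOR_RGB2GRAY).astype(float),(1,5),0)
foot=p[2]-.0493;A=proj(S,[p[0],p[1],foot]);B=proj(S,[p[0],p[1],foot+.08])
rows=np.arange(169,188);mid=[]
for r in rows:
    c=int(round(A[0]+(B[0]-A[0])*(r-A[1])/(B[1]-A[1])))+1;row=g[r]
    lo=row[c-3:c+4].mean();hl=row[c-10:c-6].mean();hr=row[c+7:c+11].mean()
    xs=np.arange(c,c-9,-1);k=np.argmax(row[xs]>(lo+hl)/2);a=xs[k]+(row[xs[k]]-(lo+hl)/2)/(row[xs[k]]-row[xs[k]+1])
    xs=np.arange(c,c+9);k=np.argmax(row[xs]>(lo+hr)/2);b=xs[k]-(row[xs[k]]-(lo+hr)/2)/(row[xs[k]]-row[xs[k]-1])
    mid.append((a+b)/2)
mid=np.array(mid);f=np.polyfit(rows,mid,1,cov=True);v=(B[0]-A[0])/(B[1]-A[1])
print(mid.round(2),"slope",f[0][0],"+-",np.sqrt(f[1][0,0]),"vertical",v,"dev px over 82mm",(f[0][0]-v)*(B[1]-A[1]),"mid-pred foot",np.polyval(f[0],A[1])-A[0])
E
python3 t.py
```

```text
[391.03 390.85 390.68 390.49 390.27 390.12 389.96 389.8  389.64 389.5
 389.37 389.24 389.06 388.82 388.65 388.53 388.41 388.26 388.07] slope -0.16211429059709775 +- 0.0016844848464238676 vertical -0.12544766179208455 dev px over 82mm 1.2458370303997472 mid-pred foot -0.4317597407448375
```

The side camera's lean, 1.25 px over 80 mm, matches the wrist estimate: the tube's top leans about 1.7° towards tool +x and 0.6° towards −y. I tilt the tool to set it upright, centre it and lower to 1 cm.

Emit:
{"api": "jog_arm", "payload": {
  "turn": [
    [0.005,0.015,0],
    [0.006,0.014,0],
    [0,0,0],
    [0,0,0],
    [0,0,0],
    [0,0,0],
    [0,0,0],
    [0,0,0]
  ],
  "delta_pos": [
    [0,0,0],
    [0,0,0],
    [0.0006,0.0022,0],
    [0,0,0.004],
    [0,0,0.004],
    [0,0,0],
    [0,0,0],
    [0,0,0]
  ],
  "gripper": [0.01,0.01,0.01,0.01,0.01,0.01,0.01,0.01]
}}

```text
time: 18.03
tool_pos: [0.5488, -0.1735, 0.1119]
tcp_rot: [-0.406, -3.084, 0.011]
wrist_force: [-0.1, -0.5, -0.8]
width: 0.199
grip_force: 29.4
```

```bash
python3 - <<'E'
from h import *
s=read_state();im=vision.read_camera("wrist");sd=vision.read_camera("side")
np.savez("pics/k8.npz",im=im,sd=sd,p=s["tool_pos"],r=s["tcp_rot"])
R=Ro.from_rotvec(s["tcp_rot"]).as_matrix();p=s["tool_pos"];C=cam("wrist",s);print(s["time"],p,R.round(4).tolist(),s["width"],s["grip_force"])
w=np.array([.55,-.1731,.052]);print("win pred",proj(C,w))
foot=.063;c0=np.array([*w[:2],foot+.008]);v=Ro.random(2000,random_state=1).as_matrix()[:,:,0]*.008
P=np.array([proj(C,c0+k) for k in v]);print("target foot sil top",P[:,1].min(),"col",proj(C,c0)[0])
print("target cap top centre",proj(C,[*w[:2],foot+.11]),"cap lower front",proj(C,np.array([*w[:2],foot+.082])+R[:,0]*.009))
g=cv2.cvtColor(im,cv2.COLOR_RGB2GRAY);print(g[200:260,326].tolist())
def edges(r,thr,a,b):
    k=np.flatnonzero(np.diff((g[r,a:b]>thr).astype(int)));return [round(float(a+i+(thr-g[r,a+i])/(float(g[r,a+i+1])-float(g[r,a+i]))),1) for i in k]
for r in range(208,252,4): print(r,edges(r,155,295,360))
hsv=cv2.cvtColor(im,cv2.COLOR_RGB2HSV);red=((hsv[...,0]<8)|(hsv[...,0]>172))&(hsv[...,1]>150)&(hsv[...,2]>40)
print("red col326 rows",np.flatnonzero(red[:,325])[[0,-1]],"cap rows",[(r,np.flatnonzero(red[r,270:380])[[0,-1]]+270) for r in (326,334,350)])
E
python3 t.py; python3 n.py | head -10 | cut -c1-70
```

```text
18.0333 [ 0.54878602 -0.17352304  0.11187062] [[-0.9655, 0.2587, -0.0314], [0.2589, 0.9659, -0.0029], [0.0296, -0.011, -0.9995]] 0.19891981166632033 29.40377175807953
win pred [324.57923266 239.94205458]
target foot sil top 234.31908392644803 col 324.3277069684093
target cap top centre [321.78793248 336.85791912] cap lower front [322.80276814 280.00683329]
[144, 143, 143, 143, 142, 142, 140, 129, 101, 88, 87, 87, 87, 85, 86, 85, 86, 85, 94, 135, 190, 210, 213, 213, 213, 212, 213, 212, 212, 213, 213, 211, 205, 186, 160, 124, 109, 109, 108, 108, 108, 109, 108, 108, 108, 108, 107, 108, 107, 108, 108, 109, 108, 108, 108, 108, 108, 107, 109, 109]
208 [355.8]
212 []
216 []
220 [318.9, 304.0]
224 [310.6, 329.1]
228 [306.8, 334.9]
232 [304.7, 339.1]
236 [303.3, 302.6, 331.6, 340.1]
240 [302.8, 304.7, 335.9, 339.9]
244 [303.1, 304.5, 337.3, 340.2]
248 [304.6, 303.1, 338.0, 339.5]
red col326 rows [279 355] cap rows [(326, array([297, 349])), (334, array([297, 349])), (350, array([307, 339]))]
[390.78 390.53 390.33 390.29 390.26 390.17 390.04 389.96 389.89 389.76
 389.57 389.43 389.28 389.14 389.07 389.   388.84 388.72 388.6 ] slope -0.11586981574481645 +- 0.002737822625279719 vertical -0.12549688300315767 dev px over 82mm -0.3232843275578186 mid-pred foot 0.6171179280236743
[ 8  4 13 11 87] [386.08045977 204.81609195]
win side [ 0.54911056 -0.17556122  0.052     ] wrist [ 0.54502496 -0.1
side z 0.012 line over window [387.2  195.88] [59, 60, 56, 50, 59, 56,
   wrist [326.93 240.73]
side z 0.03 line over window [388.13 188.54] [118, 118, 122, 118, 112,
   wrist [326.86 249.95]
side z 0.05 line over window [389.18 180.16] [121, 122, 121, 118, 119,
   wrist [326.77 262.17]
side z 0.065 line over window [389.99 173.71] [121, 120, 121, 127, 118
   wrist [326.69 273.11]<stdin>:11: RuntimeWarning: overflow encountered in scalar subtract
```

```bash
python3 - <<'E'
from h import *
d=np.load("pics/k8.npz");g=cv2.cvtColor(d["im"],cv2.COLOR_RGB2GRAY).astype(float)
def edges(r,thr,a,b):
    k=np.flatnonzero(np.diff((g[r,a:b]>thr).astype(int)));return [round(a+i+(thr-g[r,a+i])/(g[r,a+i+1]-g[r,a+i]),1) for i in k]
for r in range(222,250,3): print(r,edges(r,155,295,360))
S=cam("side");gs=cv2.GaussianBlur(cv2.cvtColor(d["sd"],cv2.COLOR_RGB2GRAY).astype(float),(1,3),0)
print([(r,gs[r,380:396].round().tolist()) for r in range(190,210,2)])
E
```

```text
222 [np.float64(313.7), np.float64(335.0)]
225 [np.float64(309.4), np.float64(339.1)]
228 [np.float64(306.8), np.float64(341.8)]
231 [np.float64(305.1), np.float64(343.7)]
234 [np.float64(303.8), np.float64(325.0), np.float64(325.0), np.float64(345.1)]
237 [np.float64(303.2), np.float64(316.1), np.float64(333.0), np.float64(345.6)]
240 [np.float64(302.8), np.float64(313.6), np.float64(335.9), np.float64(345.8)]
243 [np.float64(303.0), np.float64(312.3), np.float64(337.0), np.float64(345.7)]
246 [np.float64(303.7), np.float64(311.7), np.float64(337.8), np.float64(345.2)]
249 [np.float64(305.1), np.float64(311.2), np.float64(338.1), np.float64(344.1)]
[(190, [92.0, 82.0, 67.0, 67.0, 69.0, 68.0, 70.0, 77.0, 81.0, 81.0, 81.0, 80.0, 93.0, 110.0, 118.0, 118.0]), (192, [59.0, 59.0, 52.0, 54.0, 63.0, 67.0, 72.0, 79.0, 79.0, 83.0, 81.0, 82.0, 94.0, 112.0, 119.0, 120.0]), (194, [54.0, 56.0, 55.0, 56.0, 64.0, 68.0, 77.0, 79.0, 81.0, 82.0, 82.0, 75.0, 73.0, 78.0, 85.0, 96.0]), (196, [57.0, 54.0, 54.0, 57.0, 65.0, 69.0, 78.0, 78.0, 81.0, 80.0, 79.0, 71.0, 62.0, 57.0, 55.0, 62.0]), (198, [48.0, 49.0, 47.0, 53.0, 62.0, 73.0, 81.0, 77.0, 80.0, 80.0, 78.0, 68.0, 58.0, 54.0, 54.0, 57.0]), (200, [42.0, 45.0, 45.0, 53.0, 62.0, 76.0, 82.0, 85.0, 84.0, 82.0, 70.0, 54.0, 46.0, 46.0, 50.0, 53.0]), (202, [52.0, 71.0, 90.0, 99.0, 101.0, 106.0, 105.0, 103.0, 101.0, 97.0, 82.0, 61.0, 47.0, 41.0, 47.0, 44.0]), (204, [91.0, 114.0, 122.0, 122.0, 123.0, 122.0, 121.0, 121.0, 118.0, 123.0, 117.0, 108.0, 78.0, 53.0, 43.0, 41.0]), (206, [83.0, 110.0, 121.0, 123.0, 124.0, 124.0, 122.0, 124.0, 121.0, 122.0, 125.0, 116.0, 90.0, 54.0, 43.0, 42.0]), (208, [49.0, 62.0, 82.0, 95.0, 102.0, 108.0, 112.0, 114.0, 111.0, 105.0, 93.0, 80.0, 62.0, 47.0, 53.0, 52.0])]
```

The tube is upright to within about 0.5° and over the window centre to within 1 mm, with its foot about 10.5 mm above the window. I let it settle and hand in.

Emit:
{"api": "jog_arm", "payload": {
  "turn": [
    [0,0,0],
    [0,0,0],
    [0,0,0],
    [0,0,0]
  ],
  "delta_pos": [
    [0,0,0],
    [0,0,0],
    [0,0,0],
    [0,0,0]
  ],
  "gripper": [0.01,0.01,0.01,0.01]
}}

```text
time: 18.47
tool_pos: [0.5491, -0.1736, 0.1123]
tcp_rot: [-0.406, -3.085, 0.011]
wrist_force: [-0.1, 0.7, -0.2]
width: 0.196
grip_force: 29.4
```

```bash
python3 -c "
from workcell import ticket;print(ticket.finish_job())"
```

```text
the job is handed in; nothing more can be done
None
```

I handed the job in at 18.5 s: the beaker stands upright and released on the bench, and the long tube is held upright and centred, its foot about 10–11 mm above the window by my camera estimates; no verdict came back.

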